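# Seat a keyed vial insert in a dry-block heater and load the vial

## Robot

A 7-joint arm with a two-finger parallel gripper is mounted at the origin on a cart in front of the work surface, level with it; the furniture and walls round the work are solid. World frame = base frame: x ahead of the robot, y to its left, z up, the work surface at z = 0. Lengths are in m, angles in rad, forces in N, time in s.
With the tool pointing down it reaches from about 0.35 to 0.9 m from the base axis. Payload 8.1 kg.
Tool frame: the origin (TCP) lies on the front face of the gripper's body, between the roots of the fingers; the fingertips stand 66 mm ahead of it and the grasp point (between the pads) lies 47 mm ahead of it (arm.finger_overhang is the distance from the TCP to the fingertips, in m); z points along the fingers, y is the line along which they close (so a half turn about z gives the same grasp; the last joint's range is limited). The gripper opens to 92 mm and grips with 3 to 60 N. Pads are 19 mm wide; open, the fingers measure 130 mm over their backs; the gripper's body (75 mm by 190 mm) begins 47 mm behind the grasp point.
Start: joints at [1.034, 0.434, 0.025, 1.573, -0.012, 1.134, -0.075], TCP at [0.263, -0.567, 0.292] pointing down, gripper open.
Joint ranges: [-2.62, 2.62], [-0.44, 2.09], [-1.27, 1.32], [0.08, 2.57], [-1.32, 4.46], [0.12, 2], [-2.74, 2.74]. Speed limits (rad/s): [2.22, 2.22, 3.01, 3.01, 3.14, 3.14, 3.14].

## Interface

Orientations are given as a rotation vector (axis times angle).
In Python, from cell import readout, cams, workorder, spotter, arm gives the robot as it stands.
- The arm moves only by the tool advance, called after "Request:" as name(argument=value, ...) on one line, values as JSON. Schema: {"type":"object","properties":{"plan":{"type":"array","items":{"type":"number"},"minItems":5,"maxItems":50},"clamp_n":{"type":"number"},"only":{"type":"string"},"quiet":{"type":"boolean"},"lines":{"type":"string"}},"required":["plan"],"additionalProperties":false}. plan is one flat list of numbers that holds 1 to 10 rows one after another, with no inner brackets; each row has 5 numbers: dx, dy, dz in m, then a turn about the tool's z in rad, then the opening from 0.0 (shut) to 1.0 (fully open); each row shifts and turns the commanded pose from where the row before left it, along the tool's axes as they then stand; what a row does not reach is not made up. A row lasts 1/10 s, in which the tool goes at most 0.05 m and 0.15 rad, less where a joint would pass 70% of its speed; a pose out of reach is approached as far as the arm can. The fingers move at their own pace and stop on an object; clamp_n is the grip in N (left out, the last holds). Time passes only in rows, so rows that do not move let the fingers close. The tool returns the time, the measured TCP pose, the force, the opening and the grip force at its end. only (a regular expression) keeps the lines of the reply that match it, lines (a string "A,B") keeps lines A to B, and quiet returns only ok. Input that does not fit is refused with a message, and nothing moves.
- readout.observe(): the state, without advancing time (a new reading comes with each control period).
- cams.get_image(name): name is "scene" or "top"; returns a dict with "image" (420x560x3 uint8, blue, green, red), "fx", "fy", "cx", "cy" (pixels), "cam_to_world" (4x4, takes a point from camera to world coordinates). Camera axes: x right, y down, z forward; pixel columns grow to the right and rows downward; lengths in m; the calibration is good to about 2 mm. A picture is of the moment at which its call begins. There is no depth.
- workorder.sign_off(): hands the job in; it is judged then, once.
Trained networks look in a picture, given as the dict that the camera call returned (one of the last four; its "shot" number tells which), for a name from the list of things; names that differ only in an ending like _2 or _b are one class to them, and where a whole thing is asked for, a point or a joint stands for the part that bears it (a point fixed in the world has none). Each returns a list of dicts, best first, with "score" (0 to 1); they miss things now and then, are a little off and sometimes report something else, mostly with a low value. They report only what shows in the picture. A call takes as long as a camera call. They do not tell look-alikes from the thing itself.
- spotter.boxes_of(picture, name): "centre" ([x, y, z] in m, in the coordinates of the camera as it stood for that picture, good to about 4 mm: the middle of the surface that is visible of it).
The state is a dict: "clock": time; "joints": joint angles; "dq": joint speeds; "joint_efforts": joint torques, N m; "position": TCP position; "ee_rot": TCP orientation; "force": force on the tool from outside, world axes, zero at the start; "ft_torque": the same for the moment, N m; "width": opening from 0.0 (shut) to 1.0 (fully open); "gripper_force": force on a finger pad.
Only numpy, scipy, OpenCV 4.12 (cv2) and the standard library are available. Lean on these libraries where they do the work, as an engineer would, in place of code of your own. Each camera call takes 0.05 s, during which the arm holds its last target. There are 200 camera calls.

## Task

Take the blue vial insert from its grey parking stand and set it in the round well of the dry-block heater, pressing only lightly while you turn and shuffle it until the tongue on its underside drops into the slot in the well's floor and it is fully home. Then stand the green-capped vial upright in the insert's bore, gently, and let go; leave the other vials standing where they are.

Things in the scene. Friction and masses are not known exactly. Their poses are not given: they have to be found in the camera images.
- insert: Loose vial insert, about 160 g, 61 mm tall. Origin: centre of its lowest face, z up. From the bottom: tongue 32 (x) by 10 (y) mm, 9 mm tall, the same after half a turn; round aluminium pilot 45 mm across, 9 to 27 mm up; blue square head 42x42 mm, faces along x and y, 27 to 61 mm up: grasp it there across two parallel faces. It starts on the stand.
- insert_bore (a point): Centre of the mouth of the insert's bore, in the head's top face. The bore is round, upright, 29 mm wide and 20 mm deep (its floor is 41 mm above the insert's origin).
- heater: Dry-block heater, fixed: white housing 142x150x40 mm with an aluminium block 84x84 mm on it, block top 67 mm above the worktop. Origin on the worktop under the well's axis, z up; control strip at its -x side. Fully home, the insert's origin is 42 mm above the worktop and its head 2 mm above the block. More than 45 N between insert and heater does damage.
- well_mouth (a point): Centre of the well's mouth, in the block's top face: a round hole 49 mm wide (2 mm play round the pilot) and 16 mm deep.
- well_floor_centre (a point): Centre of the well's dark floor, 51 mm above the worktop. Slot in it for the tongue: 35x13 mm, 11 mm deep. Its long way is NOT measured: up to 0.5 rad either way from the heater's x axis; stiff, do not turn the floor. The tongue drops in only within about 0.09 rad, less off centre; else the insert stands 9 mm high. Press some 3 to 10 N while turning and shuffling.
- green_vial: Loose glass vial with a GREEN cap, 25 mm across, 52 mm tall, 22 g, upright. Origin: centre of its underside, z up. Grasp it near the top, as 20 mm of it goes into the bore. Not to be pressed with more than 30 N against the insert.
- white_vial: Vial of the same size with a WHITE cap; bystander, loose. Origin under its centre.
- black_vial: Vial of the same size with a BLACK cap; bystander, loose. Origin under its centre.
- stand: Grey parking stand, fixed to the worktop: ring 62 mm across (foot 70 mm), lip 16 mm high; the insert's pilot rests on a ledge 12 mm above the worktop inside it, so the insert's origin starts 3 mm above the worktop. Origin on the worktop under its centre.
Mind the look-alikes: they are no part of the job. There is more than one size of the heater; the job needs the larger. Of the things that look like the insert, the larger one is meant.

How it is judged:
By the outcome, as a careful person would: the job done as asked, in the order asked, and still so for the second after the job is handed in, with the robot touching nothing.
It also fails if it takes over 72 s, if anything falls off the work surface, if the arm or the gripper's body presses on something with over 40 N, if the wrist force passes 120 N, or if a joint passes its speed limit or range.

## Working session

There is one attempt and no reset: what is moved stays moved. The work goes in short steps, Python scripts to look and compute and a tool call to move; the robot and the scene stay as the last step left them, time stands still between calls to the robot, and variables do not carry over. Pictures are saved under pics/ and viewed, at most 11 in all, crops included, and the job is handed in when it is done.

```bash
mkdir -p pics
```

Create h.py:
```python
import numpy as np,cv2
from cell import readout,cams,workorder,spotter,arm
from scipy.spatial.transform import Rotation as R
def world(p,c): return (np.array(p['cam_to_world'])@np.r_[c,1])[:3]
def ray(p,u,v,z):
    T=np.array(p['cam_to_world']);d=T[:3,:3]@np.array([(u-p['cx'])/p['fx'],(v-p['cy'])/p['fy'],1]);o=T[:3,3]
    return o+d*(z-o[2])/d[2]
def px(p,X):
    T=np.linalg.inv(np.array(p['cam_to_world']));c=T[:3,:3]@np.array(X)+T[:3,3]
    return np.array([p['fx']*c[0]/c[2]+p['cx'],p['fy']*c[1]/c[2]+p['cy']])
def rel(xyz):  # world displacement into tool axes
    s=readout.observe();return R.from_rotvec(s['ee_rot']).inv().apply(np.array(xyz)-s['position'])
```

Run:
```python
from h import *
np.set_printoptions(precision=4,suppress=True)
for n in ["top","scene"]:
    p=cams.get_image(n);cv2.imwrite(f"pics/{n}0.png",p['image'])
    print(n,p['fx'],np.array(p['cam_to_world']))
    for t in ["insert","insert_bore","heater","well_mouth","well_floor_centre","green_vial","white_vial","black_vial","stand"]:
        for d in spotter.boxes_of(p,t)[:4]:
            w=world(p,d['centre']);print(t,round(d['score'],2),w,px(p,w).round())
s=readout.observe();print(s)
```

```text
top 474.9579103078171 [[ 0.0281 -0.9968  0.0751  0.4222]
 [-0.9996 -0.0284 -0.0032 -0.1284]
 [ 0.0053 -0.075  -0.9972  1.1947]
 [ 0.      0.      0.      1.    ]]
insert 0.69 [0.475  0.2222 0.0566] [130. 225.]
insert 0.69 [0.3907 0.1487 0.0392] [161. 261.]
insert_bore 0.75 [0.4693 0.2222 0.0627] [130. 227.]
insert_bore 0.61 [0.3902 0.1515 0.0436] [160. 261.]
heater 0.85 [ 0.5251 -0.0132  0.0404] [230. 208.]
heater 0.84 [ 0.5509 -0.4845  0.0283] [422. 203.]
well_mouth 0.88 [ 0.5219 -0.0052  0.0374] [227. 209.]
well_mouth 0.85 [ 0.5514 -0.48    0.0309] [420. 203.]
well_floor_centre 0.96 [ 0.5533 -0.4867  0.0326] [423. 202.]
well_floor_centre 0.83 [ 0.5243 -0.0123  0.041 ] [230. 208.]
green_vial 0.6 [ 0.5445 -0.2744  0.0523] [338. 202.]
white_vial 0.45 [ 0.4446 -0.2564  0.0544] [330. 243.]
black_vial 0.49 [ 0.4605 -0.1771  0.0535] [297. 236.]
black_vial 0.29 [ 0.527  -0.0089  0.0391] [228. 207.]
stand 0.72 [0.4689 0.2075 0.0084] [142. 229.]
scene 522.3561106707774 [[-0.4779 -0.5425  0.6909 -0.3734]
 [-0.8784  0.2937 -0.3771  0.347 ]
 [ 0.0017 -0.7871 -0.6169  0.8659]
 [ 0.      0.      
[... 571 characters left out ...]
2578  0.0286] [348. 231.]
white_vial 0.25 [ 0.4504 -0.1775  0.0286] [318. 238.]
black_vial 0.5 [ 0.45   -0.1784  0.029 ] [318. 238.]
black_vial 0.34 [0.5033 0.0043 0.0353] [241. 247.]
{'clock': 1.0, 'joints': array([ 1.0344,  0.4345,  0.025 ,  1.5732, -0.0116,  1.134 , -0.0751]), 'dq': array([-0.0003,  0.0009,  0.0005,  0.0002, -0.0006, -0.0003, -0.0004]), 'joint_efforts': array([ -0.0008, -66.7687,   0.9837, -31.4819,  -0.0607,   0.0327,
         0.0001]), 'position': array([ 0.2627, -0.5671,  0.2923]), 'ee_rot': array([ 3.068 ,  0.6759, -0.    ]), 'force': array([-0.518 ,  0.8685, -0.8261]), 'ft_torque': array([-0.0164,  0.0196,  0.0247]), 'gripper_force': 0.0, 'width': 0.9954269780844114}
```

Run:
```python
import cv2,numpy as np
t=cv2.imread('pics/top0.png');s=cv2.imread('pics/scene0.png')
def z(i,x,y,w,h): return cv2.resize(i[y:y+h,x:x+w],(400,300),interpolation=cv2.INTER_CUBIC)
a=np.vstack([np.hstack([z(t,180,165,100,75),z(t,100,190,100,75)]),np.hstack([z(t,270,160,200,150),z(s,130,190,160,120)])])
cv2.imwrite('pics/mosaic0.png',a)
```

```text
(no output)
```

View pics/top0.png

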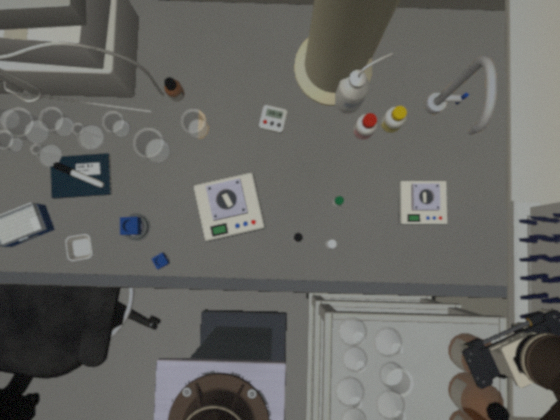

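View pics/mosaic0.png

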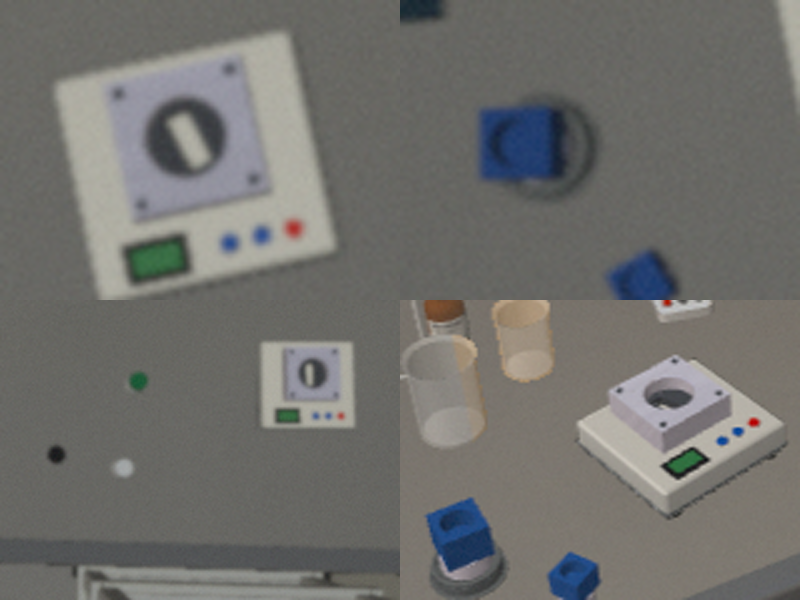

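Create fit.py:
```python
from h import *
from scipy.optimize import minimize
def box(x,y,yaw,sx,sy,z0,z1):
    c,s=np.cos(yaw),np.sin(yaw)
    return [[x+c*a-s*b,y+s*a+c*b,z] for a in(-sx/2,sx/2) for b in(-sy/2,sy/2) for z in(z0,z1)]
def biggest(m,near):
    n,l,st,c=cv2.connectedComponentsWithStats(m.astype(np.uint8))
    i=1+np.argmin([np.hypot(*(c[k]-near))+(1e3 if st[k,4]<40 else 0) for k in range(1,n)]); return l==i
def fill(m):
    cs,_=cv2.findContours(m.astype(np.uint8),0,2);o=np.zeros(m.shape,np.uint8);cv2.drawContours(o,cs,-1,1,-1);return o>0
def fit(views,x0,sx,sy,z0,z1):
    # views: (pic, mask); soft IoU at 8x subpixel in crop
    def cost(q):
        t=0
        for p,m in views:
            h=cv2.convexHull(np.float32([px(p,X) for X in box(*q,sx,sy,z0,z1)]))
            o=np.zeros(m.shape,np.uint8);cv2.fillConvexPoly(o,np.round(h*256).astype(np.int32),255,cv2.LINE_AA,8)
            o=o/255.;t+=np.abs(o-m).sum()/m.sum()
        return t
    best=None
    for dy in(-.3,0,.3):
        r=minimize(cost,np.array(x0)+[0,0,dy],method='Nelder-Mead',options=dict(initial_simplex=np.array(x0)+[0,0,dy]+np.array([[0,0,0],[.01,0,0],[0,.01,0],[0,0,.2]])))
        if best is None or r.fun<best.fun: best=r
    return best.x,best.fun
```

Run:
```python
from fit import *
np.set_printoptions(precision=4,suppress=True)
P={n:cams.get_image(n) for n in("top","scene")}
I={n:cv2.GaussianBlur(P[n]['image'],(3,3),0).astype(int) for n in P}
ins=[];blk=[]
for n,ni,nb in(("top",(130,227),(228,201)),("scene",(155,285),(240,242))):
    B,G,Rr=np.moveaxis(I[n],2,0)
    mi=fill(biggest((B-Rr>45)&(B-G>25),ni)); ins.append((P[n],mi))
    print(n,mi.sum(),"blockcol",I[n][nb[1]-15,nb[0]-10:nb[0]+10:5].tolist())
    mb=fill(biggest((B-G>8)&(B>100),nb)); blk.append((P[n],mb)); print(mb.sum(),[ (a.min(),a.max()) for a in np.nonzero(mb)])
for v in(ins,ins[:1],ins[1:]): print("ins",fit(v,(.465,.223,0),.042,.042,.030,.064))
for v in(blk,blk[:1],blk[1:]): print("blk",fit(v,(.53,-.01,.2),.084,.084,.040,.067))
# slot & floor
t=P["top"]['image'];g=cv2.resize(t[180:222,205:250],None,fx=8,fy=8,interpolation=cv2.INTER_CUBIC).astype(int).mean(2)
print(t[188:214,214:242].mean(2).astype(int))
```

```text
top 294 blockcol [[165, 152, 153], [163, 151, 150], [163, 150, 151], [165, 152, 152]]
1095 [(np.int64(180), np.int64(218)), (np.int64(208), np.int64(245))]
scene 506 blockcol [[103, 98, 102], [78, 73, 71], [76, 72, 69], [116, 110, 113]]
680 [(np.int64(214), np.int64(241)), (np.int64(217), np.int64(257))]
ins (array([ 0.474 ,  0.2257, -0.0754]), np.float64(0.6422036008079121))
ins (array([ 0.4754,  0.2283, -0.0955]), np.float64(0.4904628518073897))
ins (array([ 0.4752,  0.2252, -0.0562]), np.float64(0.149035108114392))
blk (array([ 0.546 , -0.0059,  0.0663]), np.float64(1.1095051429113143))
blk (array([ 0.543 , -0.0056,  0.2939]), np.float64(0.2612588414361179))
blk (array([ 0.5634, -0.0121, -0.3249]), np.float64(0.7147635524798155))
[[154 154 154 152 154 153 154 151 147 142 140 136 138 139 143 148 150 154
  154 157 154 151 156 155 153 157 152 147]
 [154 151 154 152 154 152 149 141 130 121 110 108 110 108 115 122 134 144
  148 152 155 155 155 154 155 155 153 149]
 [153 155 156 154 150 145 131 114 103  91  79  76  75  77  79  91 101 114
  134 146 153 154 152 152 157 151 152 149]
 [154 
[... 1985 characters left out ...]
154 149 152 149 149 140 134 120 108  96  89  82  83  89  95 104 113 127
  138 146 151 149 152 151 149 147 150 141]
 [153 155 150 152 152 149 147 143 138 127 122 114 114 115 121 130 139 144
  148 152 151 152 149 152 150 151 149 137]
 [152 153 153 151 153 152 151 153 148 147 145 141 138 143 142 146 148 149
  153 152 150 150 151 151 152 151 150 138]
 [152 152 153 154 155 152 153 148 151 153 149 147 150 150 148 150 150 151
  151 149 150 151 151 153 151 152 149 146]
 [154 154 152 154 150 152 150 151 150 152 152 151 152 151 152 148 150 154
  151 152 151 150 152 151 150 151 150 147]
 [151 151 150 150 152 153 154 152 152 152 151 151 150 149 148 150 151 151
  147 148 149 152 148 148 144 139 138 136]]
```

Run:
```python
from fit import *
np.set_printoptions(precision=4,suppress=True)
P={n:cams.get_image(n) for n in("top","scene")}
ins=[]
for n,ni in(("top",(130,227)),("scene",(155,285))):
    I=cv2.GaussianBlur(P[n]['image'],(3,3),0).astype(int);B,G,Rr=np.moveaxis(I,2,0)
    mi=fill(biggest((B>1.45*Rr)&(B-Rr>20),ni)); ins.append((P[n],mi)); print(n,mi.sum(),[ (a.min(),a.max()) for a in np.nonzero(mi)])
for v in(ins,ins[:1],ins[1:]): 
    q,c=fit(v,(.465,.223,0),.042,.042,.030,.064);print("ins",q,c)
# well in top: dark circle
def subpix(p,g,x0,y0,x1,y1,th,k=8):
    c=cv2.resize(g[y0:y1,x0:x1],None,fx=k,fy=k,interpolation=cv2.INTER_CUBIC)
    return c<th,lambda u:(np.asarray(u)+.5)/k-.5+[x0,y0]
p=P["top"];g=p['image'].mean(2).astype(np.float32)
m,f=subpix(p,g,208,182,244,216,108)
n=fill(biggest(m,(17*8,18*8)));cs,_=cv2.findContours(n.astype(np.uint8),0,1);C=max(cs,key=len)[:,0]
W=np.array([ray(p,*f(c),.067)[:2] for c in cv2.convexHull(C)[:,0]]).astype(np.float32)
print("mouth",cv2.fitEllipse(W))
s=~m&n;s=biggest(s,(18*8,18*8));vu=np.argwhere(s)[:,::-1]
S=np.array([ray(p,*f(c),.051)[:2] for c in vu]).astype(np.float32)
print("slot",S.mean(0),cv2.minAreaRect(S)); w,v=np.linalg.eigh(np.cov(S.T));print("pca",np.arctan2(v[1,1],v[0,1])%np.pi,np.sqrt(12*w))
# block: edges
B,G,Rr=np.moveaxis(cv2.GaussianBlur(p['image'],(3,3),0).astype(int),2,0)
mb=fill(biggest((B-G>6)&(B-Rr>6)&(B>60),(228,190)));print(mb.sum())
Q=np.array([ray(p,u,v,.067)[:2] for v,u in np.argwhere(mb)]).astype(np.float32);print("block",cv2.minAreaRect(Q),Q.mean(0))
# vials: green in top
for nme,near,mask in(("green",(339,201),(G-Rr>12)&(G-B>3)),):
    mg=biggest(mask,near);vu=np.argwhere(mg)[:,::-1].mean(0);print(nme,mg.sum(),vu,ray(p,*vu,.052))
p=P["scene"];B,G,Rr=np.moveaxis(p['image'].astype(int),2,0);mg=biggest((G-Rr>12)&(G-B>3),(332,200));vu=np.argwhere(mg)[:,::-1].mean(0);print(mg.sum(),vu,ray(p,*vu,.047))
m,f=subpix(p,p['image'].mean(2).astype(np.float32),215,215,265,265,0)
```

```text
top 359 [(np.int64(216), np.int64(234)), (np.int64(120), np.int64(139))]
scene 531 [(np.int64(269), np.int64(297)), (np.int64(141), np.int64(167))]
ins [ 0.4748  0.225  -0.0184] 0.3551625326229092
ins [ 0.4749  0.2266 -0.0296] 0.24059205855043972
ins [ 0.4735  0.2253 -0.023 ] 0.11145083268712383
mouth ((0.5434717535972595, -0.005235565360635519), (0.047480661422014236, 0.04801858216524124), 13.425633430480957)
slot [ 0.5431 -0.0061] ((0.5429189205169678, -0.006308278068900108), (0.03573111817240715, 0.015334488824009895), 29.171926498413086)
pca 0.5245644316340878 [0.0144 0.0337]
1128
block ((0.5433771014213562, -0.0057282596826553345), (0.08087582141160965, 0.08031722903251648), 14.691108703613281) [ 0.5432 -0.0058]
green 81 [338.7037 200.1235] [ 0.5498 -0.2764  0.052 ]
75 [331.0533 200.6533] [ 0.5456 -0.274   0.047 ]
```

Request:
advance(plan=[0, 0, 0, 0.114, 1, 0, 0, 0, 0.114, 1, 0, 0, 0, 0.113, 1, 0, 0, 0, 0.113, 1, 0, 0, 0, 0, 1])

```text
clock: 1.7
position: [0.2628, -0.5671, 0.2922]
ee_rot: [3.141, -0.034, -0.0]
force: [0.3, 0.3, -0.6]
width: 1.001
gripper_force: 0.0
```

```bash
python3 -c "
from h import *;print(rel([.4745,.2255,.20]),readout.observe()['joints'])"
```

```text
[ 0.19424064 -0.79707795  0.09210078] [ 0.96361391  0.43381228  0.12769947  1.57977802 -0.05899099  1.13169765
 -0.48806581]
```

Request:
advance(plan=[0.01, -0.04, 0, 0, 1, 0.01, -0.04, 0, 0, 1, 0.01, -0.04, 0, 0, 1, 0.01, -0.04, 0, 0, 1, 0.01, -0.04, 0, 0, 1, 0.01, -0.04, 0, 0, 1, 0.01, -0.04, 0, 0, 1, 0.01, -0.04, 0, 0, 1, 0.01, -0.04, 0, 0, 1, 0.01, -0.04, 0, 0, 1])

```text
clock: 2.7
position: [0.3709, -0.1677, 0.2926]
ee_rot: [3.141, -0.026, 0.001]
force: [1.6, -0.5, 0.3]
width: 1.0
gripper_force: 0.0
```

Request:
advance(plan=[0.01, -0.04, 0, 0, 1, 0.01, -0.04, 0, 0, 1, 0.01, -0.04, 0, 0, 1, 0.01, -0.04, 0, 0, 1, 0.01, -0.04, 0, 0, 1, 0.01, -0.04, 0, 0, 1, 0.01, -0.04, 0, 0, 1, 0.01, -0.04, 0, 0, 1, 0, -0.03, 0, 0, 1, 0, 0, 0, 0, 1])

```text
clock: 3.7
position: [0.4574, 0.1839, 0.2924]
ee_rot: [-3.139, 0.016, -0.001]
force: [0.7, 0.1, -0.6]
width: 1.0
gripper_force: 0.0
```

```bash
python3 -c "
from h import *;print(rel([.4745,.2255,.10]),readout.observe()['joints'])"
```

```text
[ 0.01657035 -0.04128374  0.19254289] [-0.14134111  0.25592419 -0.42399535  1.85971638  0.11801609  1.04905493
 -2.19312199]
```

Request:
advance(plan=[0.0085, -0.021, 0.02, 0, 1, 0.0085, -0.021, 0.03, 0, 1, 0, 0, 0.03, 0, 1, 0, 0, 0.03, 0, 1, 0, 0, 0.02, 0, 1, 0, 0, 0, 0, 1])

```text
clock: 4.3
position: [0.4745, 0.2191, 0.1599]
ee_rot: [3.139, -0.028, -0.007]
force: [-0.4, -0.3, 0.0]
width: 1.001
gripper_force: 0.0
```

```bash
python3 -c "
from h import *;print(rel([.4745,.2255,.10]))
p=cams.get_image('scene');cv2.imwrite('pics/a.png',cv2.resize(p['image'][200:340,80:280],(800,560)))"
```

```text
[ 0.00015638 -0.00659315  0.05986739]
```

View pics/a.png

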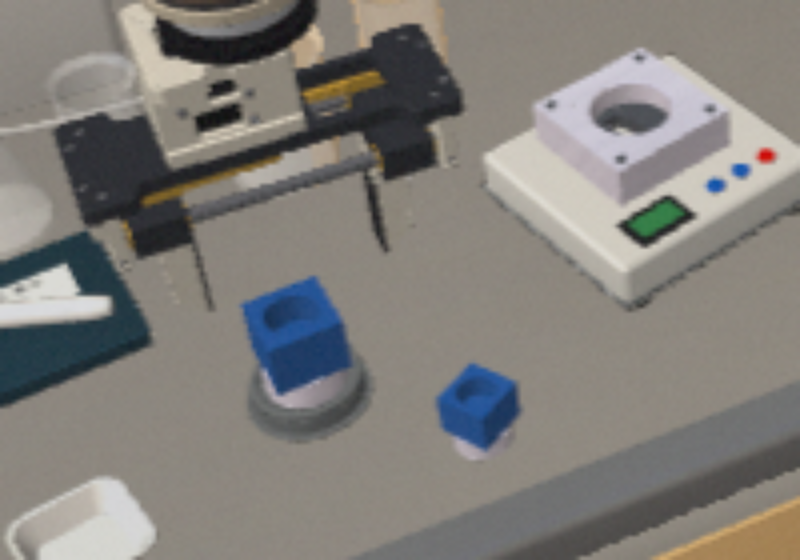

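The open gripper hangs above and behind the larger insert (head at crop ~(298,330)); fingers straddle it along y, clear of the small one at (478,400). Going down and gripping.

Request:
advance(plan=[0, -0.0065, 0.015, 0, 1, 0, 0, 0.015, 0, 1, 0, 0, 0.015, 0, 1, 0, 0, 0.015, 0, 1, 0, 0, 0, 0, 1, 0, 0, 0, 0, 0.3, 0, 0, 0, 0, 0.3, 0, 0, 0, 0, 0.3, 0, 0, 0, 0, 0.3, 0, 0, 0, 0, 0.3], clamp_n=25)

```text
clock: 5.35
position: [0.476, 0.2273, 0.1026]
ee_rot: [-3.141, 0.032, -0.001]
force: [0.1, 0.2, -0.2]
width: 0.614
gripper_force: 0.0
```

Request:
advance(plan=[0, 0, 0.002, 0, 0.3, 0, 0, 0, 0, 0.3, 0, 0, 0, 0, 0.3, 0, 0, 0, 0, 0.3, 0, 0, 0, 0, 0.3])

```text
clock: 5.85
position: [0.4757, 0.2272, 0.1001]
ee_rot: [3.141, -0.032, -0.0]
force: [-0.0, 0.2, -1.8]
width: 0.47
gripper_force: 24.3
```

Request:
advance(plan=[0, 0, -0.02, 0, 0.3, 0, 0, -0.03, 0, 0.3, 0, 0, -0.03, 0, 0.3, 0, 0, -0.03, 0, 0.3, 0, 0, -0.03, 0, 0.3, 0, 0, 0, 0, 0.3])

```text
clock: 6.45
position: [0.4773, 0.2285, 0.2441]
ee_rot: [-3.138, 0.032, -0.009]
force: [0.8, -0.1, -3.2]
width: 0.468
gripper_force: 24.3
```

```bash
python3 -c "
from h import *
p=cams.get_image('scene');cv2.imwrite('pics/b.png',cv2.resize(p['image'][150:290,90:290],(800,560),interpolation=cv2.INTER_CUBIC))"
```

```text
(no output)
```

View pics/b.png

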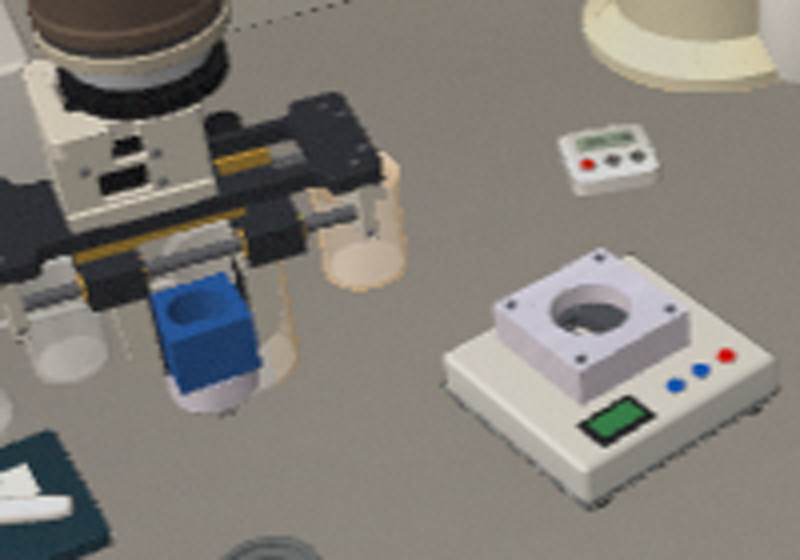

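```bash
python3 -c "
from h import *
np.set_printoptions(precision=1,suppress=True)
p=cams.get_image('scene');s=readout.observe();o=s['position'].copy();o[2]-=.097
t=lambda a,b,z:(px(p,o+[a,b,z])-[90,150])*4
print('X',t(-.016,-.005,0),t(-.016,.005,0));print('Y',t(-.005,.016,0),t(.005,.016,0))
print('pilot low',[t(.0225*np.cos(a),.0225*np.sin(a),.009) for a in (1.6,2.2,2.7,3.1,3.6,4.2)])
cv2.imwrite('pics/c.png',cv2.resize(p['image'][232:262,120:165],(720,480),interpolation=cv2.INTER_NEAREST))
"
```

```text
X [237.9 414.1] [218.7 420.4]
Y [191.4 414.5] [186. 403.]
pilot low [array([173.3, 400.5]), array([188.4, 412.4]), array([209.1, 415.3]), array([227.2, 412.3]), array([247. , 402.7]), array([260.1, 386.2])]
```

View pics/c.png

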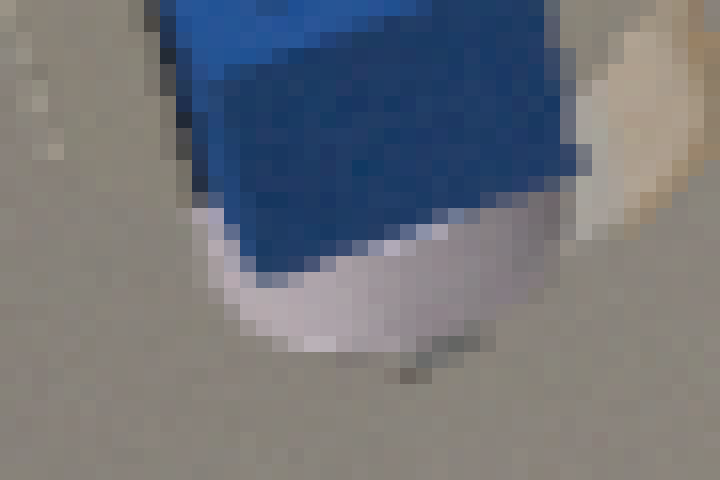

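Request:
advance(plan=[0, 0, 0, -0.1365, 0.3, 0, 0, 0, -0.1365, 0.3, 0, 0, 0, -0.136, 0.3, 0, 0, 0, -0.136, 0.3, 0, 0, 0, 0, 0.3])

```text
clock: 7.05
position: [0.4752, 0.2267, 0.2386]
ee_rot: [3.033, 0.818, -0.004]
force: [-0.1, 0.2, -1.2]
width: 0.461
gripper_force: 24.3
```

```bash
python3 -c "
from h import *;s=readout.observe();print(rel([.5443,-.005,.20]),s['joints'],2*np.arctan2(s['ee_rot'][1],s['ee_rot'][0]))"
```

```text
[-0.05667996  0.23500697  0.03869313] [-0.13387424  0.38932803 -0.54184825  1.84539843  0.23793628  0.97422975
 -1.82183855] 0.5269034561706181
```

Request:
advance(plan=[-0.007, 0.029, 0, 0, 0.3, -0.007, 0.029, 0, 0, 0.3, -0.007, 0.029, 0, 0, 0.3, -0.007, 0.029, 0, 0, 0.3, -0.007, 0.029, 0, 0, 0.3, -0.007, 0.029, 0, 0, 0.3, -0.007, 0.029, 0, 0, 0.3, -0.007, 0.029, 0, 0, 0.3, 0, 0, 0.02, 0, 0.3, 0, 0, 0, 0, 0.3])

```text
clock: 8.05
position: [0.542, -0.0029, 0.2174]
ee_rot: [-3.035, -0.806, 0.008]
force: [-0.9, 0.4, -2.7]
width: 0.469
gripper_force: 24.3
```

Run:
```python
from fit import *
np.set_printoptions(precision=4,suppress=True)
s=readout.observe();print(rel([.5443,-.005,.17]),2*np.arctan2(s['ee_rot'][1],s['ee_rot'][0]))
p=cams.get_image('scene');cv2.imwrite('pics/d.png',cv2.resize(p['image'][150:290,150:350],(800,560),interpolation=cv2.INTER_CUBIC))
I=cv2.GaussianBlur(p['image'],(3,3),0).astype(int);B,G,Rr=np.moveaxis(I,2,0);o=s['position']
m=fill(biggest((B>1.45*Rr)&(B-Rr>20),px(p,o-[0,0,.05])))
print(m.sum(),o,fit([(p,m)],(o[0],o[1],.52),.042,.042,o[2]-.070,o[2]-.036))
```

```text
[0.0012 0.003  0.0474] -5.764139117166198
288 [ 0.542  -0.0029  0.2174] (array([ 0.531 , -0.0105,  1.1759]), np.float64(0.6820397603485839))
```

View pics/d.png

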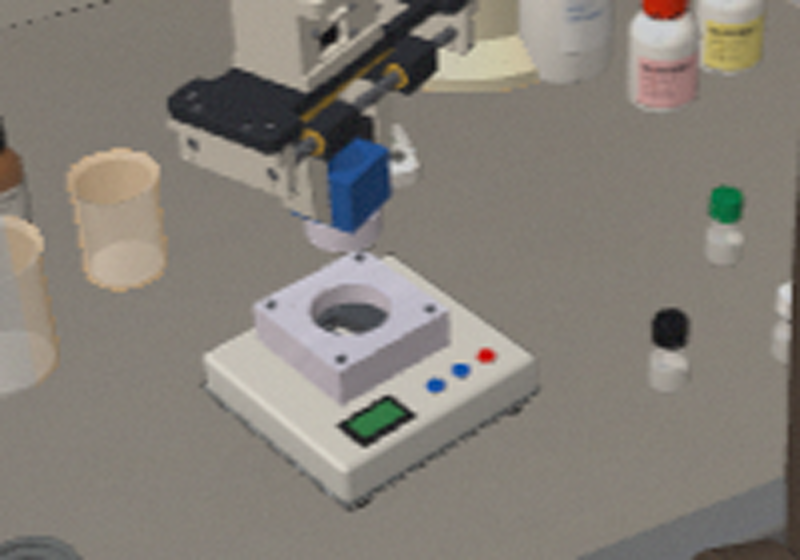

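Request:
advance(plan=[0.0012, 0.003, 0.015, 0, 0.3, 0, 0, 0.015, 0, 0.3, 0, 0, 0.012, 0, 0.3, 0, 0, 0, 0, 0.3, 0, 0, 0, 0, 0.3])

```text
clock: 8.6
position: [0.5461, -0.0032, 0.1781]
ee_rot: [-3.034, -0.815, 0.001]
force: [0.4, -0.0, -2.6]
width: 0.461
gripper_force: 24.3
```

```bash
python3 -c "
from h import *;s=readout.observe();print(rel([.5443,-.0055,.162]),2*np.arctan(s['ee_rot'][1]/s['ee_rot'][0]))"
```

```text
[-0.00274754  0.00112544  0.01613704] 0.5252067652658774
```

Request:
advance(plan=[-0.0027, 0.0011, 0.005, 0, 0.3, 0, 0, 0.005, 0, 0.3, 0, 0, 0.005, 0, 0.3, 0, 0, 0.003, 0, 0.3, 0, 0, 0.003, 0, 0.3, 0, 0, 0, 0, 0.3])

```text
clock: 9.2
position: [0.5442, -0.0059, 0.1568]
ee_rot: [-3.034, -0.815, 0.001]
force: [-0.2, -0.0, -1.6]
width: 0.462
gripper_force: 24.3
```

```bash
python3 -c "
from h import *;s=readout.observe();print(rel([.5443,-.0055,.148]),2*np.arctan(s['ee_rot'][1]/s['ee_rot'][0]),s['force'])"
```

```text
[ 0.00035216 -0.00030786  0.00879393] 0.5247584051349783 [-0.17542674 -0.01577056 -1.57462617]
```

Request:
advance(plan=[0, 0, 0.002, 0, 0.3, 0, 0, 0.002, 0, 0.3, 0, 0, 0.001, 0, 0.3, 0, 0, 0, 0, 0.3])

```text
clock: 9.6
position: [0.5443, -0.006, 0.1521]
ee_rot: [3.034, 0.815, -0.0]
force: [-0.9, 0.4, -1.0]
width: 0.467
gripper_force: 24.3
```

Request:
advance(plan=[0, 0, 0.002, 0, 0.3, 0, 0, 0.001, 0, 0.3, 0, 0, 0, 0, 0.3])

```text
clock: 9.9
position: [0.5442, -0.006, 0.149]
ee_rot: [-3.034, -0.815, 0.0]
force: [0.5, -0.0, -1.4]
width: 0.464
gripper_force: 24.3
```

Request:
advance(plan=[0, 0, 0.001, 0, 0.3, 0, 0, 0.001, 0, 0.3, 0, 0, 0, 0, 0.3])

```text
clock: 10.2
position: [0.5445, -0.0059, 0.1472]
ee_rot: [3.034, 0.815, 0.0]
force: [1.2, -0.4, -1.7]
width: 0.463
gripper_force: 24.3
```

Request:
advance(plan=[0, 0, 0.001, 0, 0.3, 0, 0, 0.001, 0, 0.3, 0, 0, 0, 0, 0.3])

```text
clock: 10.5
position: [0.5445, -0.0059, 0.1452]
ee_rot: [3.034, 0.815, 0.0]
force: [1.0, 0.2, -2.2]
width: 0.459
gripper_force: 24.3
```

Request:
advance(plan=[0, 0, 0.001, 0, 0.3, 0, 0, 0.001, 0, 0.3, 0, 0, 0, 0, 0.3])

```text
clock: 10.8
position: [0.5445, -0.0059, 0.1432]
ee_rot: [-3.034, -0.815, -0.0]
force: [1.2, 1.3, -1.5]
width: 0.463
gripper_force: 24.3
```

Request:
advance(plan=[0, 0, 0.001, 0, 0.3, 0, 0, 0.001, 0, 0.3, 0, 0, 0, 0, 0.3])

```text
clock: 11.1
position: [0.5444, -0.0059, 0.1411]
ee_rot: [-3.034, -0.815, -0.0]
force: [2.5, 1.0, -3.0]
width: 0.464
gripper_force: 24.3
```

Request:
advance(plan=[0, 0, 0.001, 0, 0.3, 0, 0, 0, 0, 0.3])

```text
clock: 11.3
position: [0.5445, -0.0059, 0.1402]
ee_rot: [-3.034, -0.815, -0.0]
force: [2.2, 2.3, -1.2]
width: 0.464
gripper_force: 24.3
```

Request:
advance(plan=[0, 0, 0.0007, 0, 0.3, 0, 0, 0, 0, 0.3])

```text
clock: 11.5
position: [0.5444, -0.0059, 0.1395]
ee_rot: [-3.034, -0.815, -0.0]
force: [2.5, 1.0, -1.0]
width: 0.464
gripper_force: 24.3
```

Request:
advance(plan=[0, 0, 0.0006, 0, 0.3, 0, 0, 0, 0, 0.3])

```text
clock: 11.7
position: [0.5445, -0.0059, 0.1391]
ee_rot: [3.034, 0.815, 0.001]
force: [1.9, 1.0, 0.2]
width: 0.467
gripper_force: 24.3
```

Request:
advance(plan=[0, 0, 0.0006, 0, 0.3, 0, 0, 0, 0, 0.3])

```text
clock: 11.9
position: [0.5446, -0.0058, 0.139]
ee_rot: [3.034, 0.815, 0.001]
force: [0.9, 1.3, 7.3]
width: 0.464
gripper_force: 24.3
```

Request:
advance(plan=[0, 0, 0, 0, 0.65, 0, 0, 0, 0, 0.65, 0, 0, 0, 0, 0.65, 0, 0, 0, 0, 0.65])

```text
clock: 12.3
position: [0.544, -0.0061, 0.1381]
ee_rot: [3.034, 0.814, -0.001]
force: [-0.2, 0.9, 0.1]
width: 0.651
gripper_force: 0.0
```

Request:
advance(plan=[0, 0, -0.02, 0, 0.65, 0, 0, -0.03, 0, 0.65, 0, 0, -0.03, 0, 0.65, 0, 0, -0.02, 0, 0.65, 0, 0, 0, 0, 0.65])

```text
clock: 12.8
position: [0.5456, -0.0057, 0.2411]
ee_rot: [3.033, 0.814, 0.007]
force: [-0.1, 0.0, -0.7]
width: 0.653
gripper_force: 0.0
```

```bash
python3 -c "
from h import *;s=readout.observe();print(rel([.5475,-.2755,.2]),s['joints'],2*np.arctan(s['ee_rot'][1]/s['ee_rot'][0]))"
```

```text
[-0.13367758  0.23435691  0.04106839] [ 0.26827769  0.40123436 -0.47513046  1.80683874  0.21774364  0.98044716
 -1.34198444] 0.5245319948917242
```

Request:
advance(plan=[-0.0165, 0.029, 0, 0, 0.65, -0.0165, 0.029, 0, 0, 0.65, -0.0165, 0.029, 0, 0, 0.65, -0.0165, 0.029, 0, 0, 0.65, -0.0165, 0.029, 0, 0, 0.65, -0.0165, 0.029, 0, 0, 0.65, -0.0165, 0.029, 0, 0, 0.65, -0.0165, 0.029, 0, 0, 0.65, 0, 0, 0, 0, 0.65, 0, 0, 0, 0, 0.65])

```text
clock: 13.8
position: [0.5456, -0.2734, 0.237]
ee_rot: [-3.034, -0.812, 0.002]
force: [-0.8, 0.9, 0.5]
width: 0.65
gripper_force: 0.0
```

Run:
```python
from fit import *
np.set_printoptions(precision=4,suppress=True)
s=readout.observe();print(rel([.5475,-.2755,.2]),2*np.arctan(s['ee_rot'][1]/s['ee_rot'][0]))
for n in("scene","top"):
  p=cams.get_image(n);print([(round(d['score'],2),world(p,d['centre'])) for d in spotter.boxes_of(p,'green_vial')[:2]])
  if n=="scene":
    B,G,Rr=np.moveaxis(p['image'].astype(int),2,0);mg=biggest((G-Rr>10)&(G-B>2),(331,201));v,u=np.nonzero(mg)
    print(mg.sum(),u.min(),u.max(),v.min(),v.max(),"pred edges",[px(p,[.5475+a,-.2755+b,z]).round(1) for a,b,z in((0,0,.052),(-.0125*.48,-.0125*.88,.045),(.006,.011,.045))])
  p2=p
p=cams.get_image("scene")
# insert head seated height check: fit z
I=cv2.GaussianBlur(p['image'],(3,3),0).astype(int);B,G,Rr=np.moveaxis(I,2,0);m=fill(biggest((B>1.45*Rr)&(B-Rr>20),px(p,[.5435,-.0055,.09])))
for z in(.069,.074,.078): print(z,m.sum(),fit([(p,m)],(.5435,-.0055,.52),.042,.042,z,z+.034))
cv2.imwrite('pics/e.png',cv2.resize(p['image'][160:280,200:400],(800,480),interpolation=cv2.INTER_CUBIC))
```

```text
[0.0006 0.0028 0.037 ] 0.5228785314700828
[(0.67, array([ 0.5441, -0.2749,  0.0251]))]
76 327 335 196 205 pred edges [array([331.3, 198.6]), array([335.9, 200.7]), array([326.4, 200.7])]
[]
0.069 450 (array([ 0.5426, -0.0057,  0.8017]), np.float64(0.14146405228758172))
0.074 450 (array([ 0.5369, -0.0034,  0.8024]), np.float64(0.15135511982570807))
0.078 450 (array([ 0.5319, -0.0017,  0.8468]), np.float64(0.15938126361655772))
```

View pics/e.png

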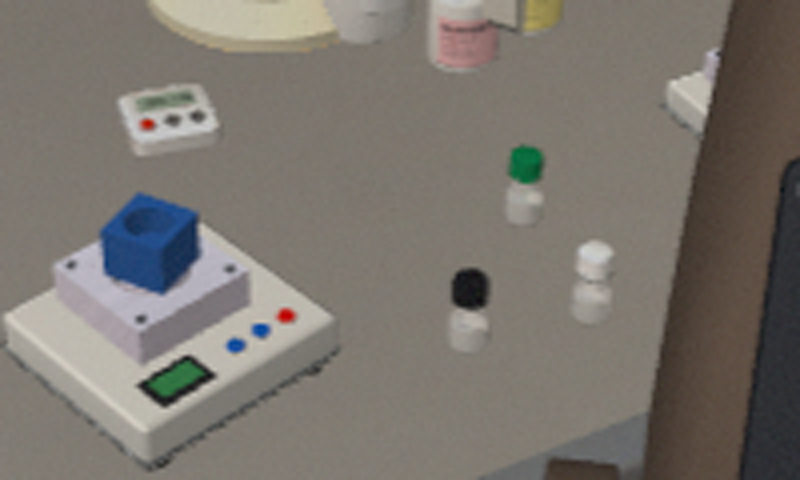

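Request:
advance(plan=[0.0006, 0.0028, 0.03, 0, 0.65, 0, 0, 0.03, 0, 0.65, 0, 0, 0.03, 0, 0.65, 0, 0, 0.02, 0, 0.65, 0, 0, 0.01, 0, 0.65, 0, 0, 0, 0, 0.65, 0, 0, 0, 0, 0.65])

```text
clock: 14.75
position: [0.5489, -0.2748, 0.1192]
ee_rot: [3.033, 0.815, 0.002]
force: [0.7, 0.5, 0.5]
width: 0.651
gripper_force: 0.0
```

```bash
python3 -c "
from h import *;print(rel([.5475,-.2755,.091]))"
```

```text
[-0.00159544 -0.0001173   0.02824426]
```

Request:
advance(plan=[-0.0012, 0, 0.01, 0, 0.65, 0, 0, 0.01, 0, 0.65, 0, 0, 0.008, 0, 0.65, 0, 0, 0, 0, 0.65])

```text
clock: 15.15
position: [0.5463, -0.2753, 0.0889]
ee_rot: [-3.033, -0.814, 0.003]
force: [-1.0, 0.7, -0.2]
width: 0.651
gripper_force: 0.0
```

Request:
advance(plan=[0, 0, 0, 0, 0.1, 0, 0, 0, 0, 0.1, 0, 0, 0, 0, 0.1, 0, 0, 0, 0, 0.1, 0, 0, 0, 0, 0.1, 0, 0, 0, 0, 0.1, 0, 0, 0, 0, 0.1, 0, 0, 0, 0, 0.1], clamp_n=8)

```text
clock: 15.95
position: [0.5474, -0.2756, 0.0905]
ee_rot: [3.034, 0.815, 0.0]
force: [0.1, -0.8, 1.8]
width: 0.244
gripper_force: 8.0
```

Request:
advance(plan=[0, 0, -0.02, 0, 0.1, 0, 0, -0.03, 0, 0.1, 0, 0, -0.03, 0, 0.1, 0, 0, -0.03, 0, 0.1, 0, 0, -0.03, 0, 0.1, 0, 0, -0.02, 0, 0.1, 0, 0, 0, 0, 0.1])

```text
clock: 16.65
position: [0.5486, -0.2758, 0.2535]
ee_rot: [3.031, 0.814, 0.006]
force: [0.3, 1.7, -0.2]
width: 0.247
gripper_force: 8.0
```

Run:
```python
from h import *
s=readout.observe();print(rel([.5435,-.0058,.25]),s['width'])
p=cams.get_image('scene');cv2.imwrite('pics/f.png',cv2.resize(p['image'][70:250,200:400],(667,600),interpolation=cv2.INTER_CUBIC))
```

```text
[ 0.13089227 -0.23626228  0.00292803] 0.24655671857547892
```

View pics/f.png

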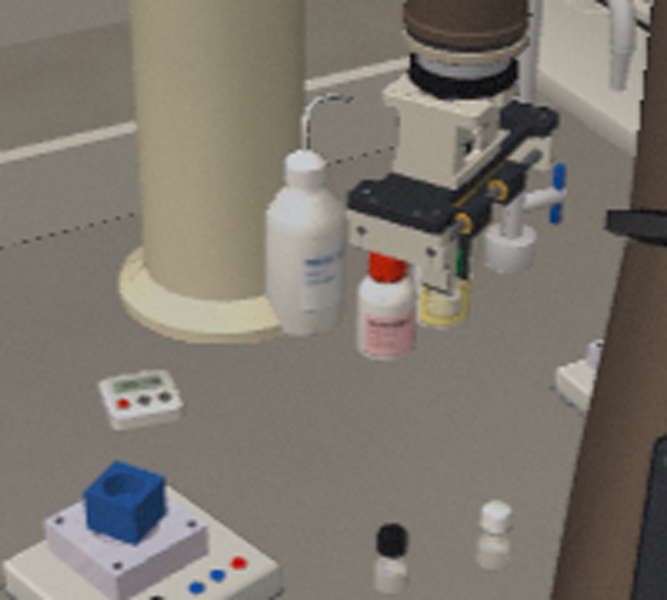

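Request:
advance(plan=[0.0164, -0.0295, 0, 0, 0.1, 0.0164, -0.0295, 0, 0, 0.1, 0.0164, -0.0295, 0, 0, 0.1, 0.0164, -0.0295, 0, 0, 0.1, 0.0164, -0.0295, 0, 0, 0.1, 0.0164, -0.0295, 0, 0, 0.1, 0.0164, -0.0295, 0, 0, 0.1, 0.0164, -0.0295, 0, 0, 0.1, 0, 0, 0, 0, 0.1, 0, 0, 0, 0, 0.1])

```text
clock: 17.7
position: [0.5419, -0.005, 0.2492]
ee_rot: [-3.033, -0.818, 0.003]
force: [0.8, -0.2, -1.1]
width: 0.241
gripper_force: 8.0
```

Run:
```python
from h import *
np.set_printoptions(precision=4,suppress=True)
print(rel([.5435,-.0058,.21]))
for n in ("scene","top"):
  p=cams.get_image(n)
  print([(round(d['score'],2),world(p,d['centre'])) for t in('insert_bore','green_vial') for d in spotter.boxes_of(p,t)[:2]])
```

```text
[0.0011 0.0015 0.0392]
[(0.94, array([ 0.5322, -0.0018,  0.0844])), (0.88, array([0.3892, 0.1496, 0.0336]))]
[(0.72, array([ 0.459 , -0.174 ,  0.0534])), (0.63, array([ 0.4417, -0.2618,  0.0556]))]
```

Request:
advance(plan=[0.001, 0.001, 0.015, 0, 0.1, 0, 0, 0.015, 0, 0.1, 0, 0, 0.015, 0, 0.1, 0, 0, 0, 0, 0.1, 0, 0, 0, 0, 0.1])

```text
clock: 18.5
position: [0.5439, -0.0063, 0.2055]
ee_rot: [-3.034, -0.814, 0.001]
force: [0.3, 0.2, 0.3]
width: 0.245
gripper_force: 8.0
```

Run:
```python
from h import *
print(rel([.5435,-.0058,.1735]))
p=cams.get_image('scene');cv2.imwrite('pics/g.png',cv2.resize(p['image'][170:260,190:290],(667,600),interpolation=cv2.INTER_CUBIC))
```

```text
[-9.72291592e-05 -6.83450574e-04  3.19862308e-02]
```

View pics/g.png

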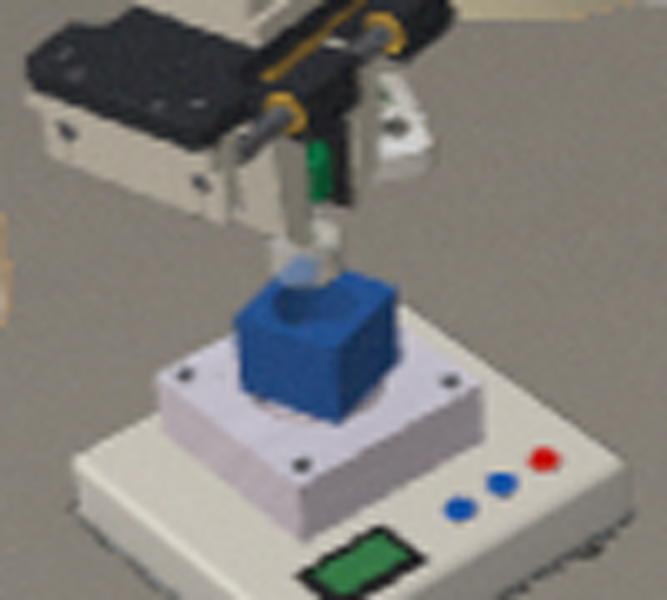

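Run:
```python
from h import *
np.set_printoptions(precision=4,suppress=True)
p=cams.get_image('scene');o=readout.observe()['position'];c=lambda X:(px(p,X)-[190,170])*6.67
print(o,"bore pred",c([.5435,-.0058,.103]),"vial bottom pred",c(o-[0,0,.0905]),"cap top",c(o-[0,0,.0385]))
print("d/x",c([.5535,-.0058,.103])-c([.5435,-.0058,.103]),"d/y",c([.5435,.0042,.103])-c([.5435,-.0058,.103]))
a=np.deg2rad(np.arange(0,360,45))
print("head corners",[c(np.r_[np.array([.5435,-.0058])+.0297*np.array([np.cos(t),np.sin(t)]),.103]).round() for t in .525+np.pi/4+np.arange(4)*np.pi/2])
```

```text
[ 0.5444 -0.0061  0.2062] bore pred [309.951 295.05 ] vial bottom pred [307.4341 265.2589] cap top [297.8448 145.3821]
d/x [-11.3588 -15.1844] d/y [-25.9302   8.2914]
head corners [array([227., 307.]), array([323., 346.]), array([393., 283.]), array([297., 246.])]
```

Request:
advance(plan=[-0.0012, 0, 0.004, 0, 0.1, 0, 0, 0.004, 0, 0.1, 0, 0, 0.003, 0, 0.1, 0, 0, 0, 0, 0.1])

```text
clock: 19.0
position: [0.5426, -0.0066, 0.1938]
ee_rot: [-3.034, -0.815, 0.001]
force: [-0.1, -1.0, -0.2]
width: 0.24
gripper_force: 8.0
```

Request:
advance(plan=[0, 0, 0.002, 0, 0.1, 0, 0, 0.002, 0, 0.1, 0, 0, 0, 0, 0.1])

```text
clock: 19.3
position: [0.5428, -0.0066, 0.19]
ee_rot: [-3.034, -0.815, 0.001]
force: [0.4, -1.2, -0.0]
width: 0.244
gripper_force: 8.0
```

```bash
python3 -c "
from h import *
p=cams.get_image('scene');cv2.imwrite('pics/h.png',cv2.resize(p['image'][190:235,210:260],(667,600),interpolation=cv2.INTER_CUBIC))"
```

```text
(no output)
```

View pics/h.png

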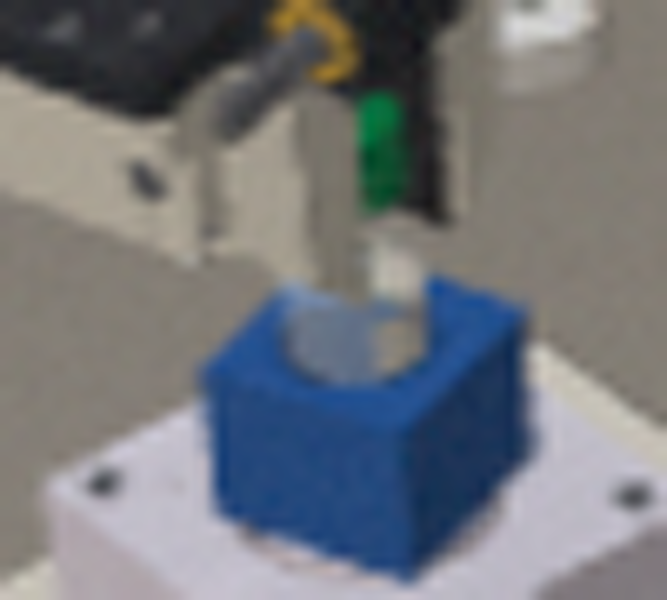

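Request:
advance(plan=[0, 0, 0.003, 0, 0.1, 0, 0, 0.003, 0, 0.1, 0, 0, 0.003, 0, 0.1, 0, 0, 0, 0, 0.1])

```text
clock: 19.75
position: [0.5426, -0.0066, 0.1808]
ee_rot: [-3.034, -0.815, 0.001]
force: [-0.9, 0.4, -0.9]
width: 0.244
gripper_force: 8.0
```

Request:
advance(plan=[0, 0, 0.002, 0, 0.1, 0, 0, 0.002, 0, 0.1, 0, 0, 0, 0, 0.1])

```text
clock: 20.05
position: [0.5427, -0.0066, 0.177]
ee_rot: [-3.034, -0.815, 0.001]
force: [0.3, -0.3, 0.1]
width: 0.248
gripper_force: 8.0
```

Request:
advance(plan=[0, 0, 0.001, 0, 0.1, 0, 0, 0.001, 0, 0.1, 0, 0, 0, 0, 0.1])

```text
clock: 20.35
position: [0.5428, -0.0066, 0.1752]
ee_rot: [3.034, 0.815, -0.0]
force: [-0.1, 0.7, -0.0]
width: 0.247
gripper_force: 8.0
```

Request:
advance(plan=[0, 0, 0.001, 0, 0.1, 0, 0, 0, 0, 0.1, 0, 0, 0, 0, 0.1])

```text
clock: 20.65
position: [0.5429, -0.0066, 0.1743]
ee_rot: [3.034, 0.815, 0.0]
force: [0.2, -0.3, -0.1]
width: 0.241
gripper_force: 8.0
```

Request:
advance(plan=[0, 0, 0.0007, 0, 0.1, 0, 0, 0, 0, 0.1, 0, 0, 0, 0, 0.1])

```text
clock: 20.95
position: [0.5429, -0.0066, 0.1736]
ee_rot: [3.034, 0.815, -0.0]
force: [0.4, 0.3, 0.5]
width: 0.249
gripper_force: 8.0
```

Request:
advance(plan=[0, 0, 0.0005, 0, 0.1, 0, 0, 0, 0, 0.1])

```text
clock: 21.15
position: [0.5431, -0.0065, 0.1734]
ee_rot: [3.034, 0.815, 0.001]
force: [-0.4, 0.2, 3.9]
width: 0.245
gripper_force: 8.0
```

Light floor contact at 3.9 N, at the expected height. Release gently and retreat.

Request:
advance(plan=[0, 0, 0, 0, 0.35, 0, 0, 0, 0, 0.5, 0, 0, 0, 0, 0.65, 0, 0, 0, 0, 0.65, 0, 0, 0, 0, 0.65])

```text
clock: 21.65
position: [0.5428, -0.0066, 0.1731]
ee_rot: [3.034, 0.815, -0.0]
force: [-0.6, -0.4, -0.5]
width: 0.619
gripper_force: 0.0
```

Request:
advance(plan=[0, 0, -0.01, 0, 0.65, 0, 0, -0.02, 0, 0.65, 0, 0, -0.03, 0, 0.65, 0, 0, -0.03, 0, 0.65, 0, 0, -0.03, 0, 0.65, 0, 0, -0.02, 0, 0.65, 0, 0, 0, 0, 0.65, 0, 0, 0, 0, 0.65])

```text
clock: 22.45
position: [0.5428, -0.0065, 0.3136]
ee_rot: [3.034, 0.815, 0.001]
force: [0.0, -0.3, -0.4]
width: 0.65
gripper_force: 0.0
```

```bash
python3 -c "
from h import *
p=cams.get_image('scene');cv2.imwrite('pics/i.png',cv2.resize(p['image'][150:290,150:360],(800,533),interpolation=cv2.INTER_CUBIC))"
```

```text
(no output)
```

View pics/i.png

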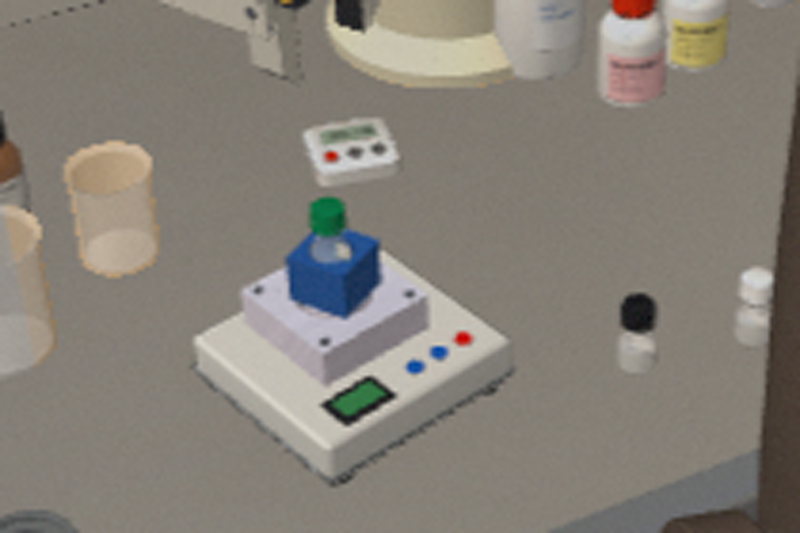

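The green vial stands upright in the seated insert at about (328,230). The black and white vials still stand, and the gripper is clear.

```bash
python3 -c "
from cell import workorder;print(workorder.sign_off())"
```

```text
the job is handed in; nothing more can be done
None
```

The insert is fully home in the larger heater, pressed with about 7 N. The green-capped vial stands released and upright in its bore, set down with about 4 N. The white and black vials were not touched, and I handed the job in at about 22 s on the robot's clock; no verdict came back.

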